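Pivot the specimen bar about its post into line on the microscope dock

TASK

Bring the forked end of the blue specimen bar up against the steel post, pressing it there with a few newtons while the bar still lies at an angle, then, keeping the fork on the post, swing the bar round it past the sprung orange roller until it lies flush against the brass stop. Press it home there for about a second with roughly 18 N at the stop, never letting more than 30 N come on the stop or the post, then let go and leave it held by the roller. Leave the other things on the bench where they are.

Things in the scene. Friction and masses are not known exactly. Their poses are not given: they have to be found in the camera images.
- dock: Cream plate fixed to the bench, 10 mm thick, x from -165 to +105, y from -200 to +200 mm; origin on the bench plane, x roughly away from the robot, y left. The bar starts on it 25 to 45 degrees out of line. In its frame: post axis (45, 105), stop face x = 57, roller axis at rest (24, -121) mm. Home, the bar's middle is at (45, -5), its x axis along the dock's +y.
- post: Fixed upright steel pin, 14 mm diameter, 28 mm high above the plate; origin on its axis at the plate's top.
- stop: Fixed brass block, 22 mm (x) by 36 mm (y) by 24 mm high; origin at the middle of the lower edge of its flat face, which looks to the dock's -x, towards the robot. Rigid.
- roller: Orange roller, 24 mm diameter, 11 to 23 mm above the bench, turning freely on an upright pin; origin on its axis. Its carriage gives up to 10 mm along the dock's -y: 3 N, then 0.4 N/mm. The bar's square end pushes it back 6 mm in passing (about 6 N sideways at that end); over the last 8 mm it comes out behind the bar's near corner and pushes the bar on to stop and post with a few N.
- bar: Blue bar, 24 mm wide, 20 high, about 0.3 kg, loose. Origin under its middle, x along it: square end at x = -110, straight to +98, then a 90-degree V fork opening to +x, prong tips near (115, +-17) mm. Specimens on 19 mm discs at x = -85, -55, 45, 75 rise 12 mm above its top. Between x = -40 and +30 it is free to grip across, also when home.
- bar_seat (a point): Point of the bar on its underside, x = +110 mm: it lies on the post's axis when the V is seated on the post with both prongs.
- bar_end (a point): Point at the middle of the lower edge of the bar's square end, x = -110 mm.
- lens_cap: Bystander: black disc, 36 mm diameter, 12 mm high, on the plate's near left corner. Origin under its centre.
- vial: Bystander: small glass jar, 20 mm diameter, 36 mm high, upright on the plate beside the lens cap. Origin under its centre.
- red_box: Bystander: red box, 50 x 75 x 30 mm, on the bench to the left. Origin under its centre.
- white_box: Bystander: white box, 60 x 100 x 45 mm, on the bench to the left. Origin under its centre.
- mouse: Bystander: black computer mouse, about 75 x 60 x 30 mm, on a 4 mm grey mat to the right. Origin under it.
- dropper: Bystander: small bottle, 36 mm diameter, 75 mm high, on the bench to the right. Origin under its centre.
- brush: Bystander: small brush lying on the bench to the left, near the robot. Origin under it.
Mind the look-alikes: they are no part of the job. What is meant by the bar is not pink, and is the larger of those in its own colour.

How it is judged:
By the outcome, as a careful person would: the job done as asked, in the order asked, and still so for the second after the job is handed in, with the robot touching nothing.
It also fails if it takes over 61 s, if anything falls off the work surface, if the arm or the gripper's body presses on something with over 40 N, if the wrist force passes 120 N, or if a joint passes its speed limit or range.

ROBOT

A 6-joint arm with a two-finger parallel gripper is mounted at the origin on the work surface. World frame = base frame: x ahead of the robot, y to its left, z up, the work surface at z = 0. Lengths are in m, angles in rad, forces in N, time in s.
With the tool pointing down it reaches from about 0.275 to 0.75 m from the base axis. Payload 10.2 kg.
Tool frame: the origin (TCP) lies midway between the tips of the shut fingers; the grasp point (between the pads) lies 19 mm behind it; z points along the fingers, y is the line along which they close (so a half turn about z gives the same grasp; the last joint's range is limited). The gripper opens to 88 mm and grips with 3 to 60 N. Pads are 18 mm wide; open, the fingers measure 123 mm over their backs; the gripper's body (75 mm by 187 mm) begins 45 mm behind the grasp point.
Start: joints at [-0.223, 0.313, 1.498, -0, 1.331, -0.223], TCP at [0.525, -0, 0.239] pointing down, gripper open.
Joint ranges: [-2.94, 2.94], [-0.97, 2.17], [0.19, 2.56], [-1.23, 4.37], [0.02, 3.11], [-2.88, 2.88]. Speed limits (rad/s): [2.39, 2.39, 3.01, 3.14, 3.14, 3.14].

INTERFACE

Orientations are given as [roll, pitch, yaw] about the fixed x, y, z axes, in that order (R = Rz(yaw) Ry(pitch) Rx(roll)).
In Python, from plant import sensors, camera, camera_params, ticket, nets gives the robot as it stands.
- The arm moves only by the tool servo_tool, never from a script. Its argument "rows" is a list of rows, each an object of numbers: "tx", "ty", "tz": the shift along the tool's x, y, z in units of 60 mm (1.0 is 60 mm); "twist": the turn about the tool's z in units of 5 degrees (1.0 is 5 degrees). In form: [{"tx": .., "ty": .., "tz": .., "twist": ..}, ...]. A call has 1 to 5 rows; each row is the pose to reach, as a shift and turn from the pose commanded when the call began, along the tool's axes at that moment; what a row does not reach only later rows make up. A row lasts 1/8 s, in which the tool goes at most 62.5 mm and 10.7 degrees, less where a joint would pass 70% of its speed; a pose out of reach is approached as far as the arm can. A call with a gripper value outside its range is refused whole. "gripper" is the opening, from -1 (shut) to 1 (fully open), set as the call begins (left out, the last holds). The fingers move at their own pace and stop on an object; the grip force is fixed at half the most. Time passes only in rows, so rows that repeat a pose let the fingers close. It gives the time, the measured TCP pose, the force, the opening and the grip force at its end, in the units of the state.
- sensors.get_state(): the state, without advancing time (a new reading comes with each control period).
- camera(name): name is "scene" or "side" or "wrist"; returns the picture (400x640x3 uint8, blue, green, red); there is no depth.
- camera_params(name): a dict with "mtx" (3x3 intrinsics, pixels), "T" (4x4, takes a point from camera to world coordinates). Camera axes: x right, y down, z forward; pixel columns grow to the right and rows downward; lengths in m; the calibration is good to about 2 mm. A picture is of the moment at which its call begins: read the wrist's pose just before it. camera_params takes no time and is no camera call; for the wrist camera it gives the pose at the moment of the call.
- ticket.sign_off(): hands the job in; it is judged then, once.
Trained networks look in the newest picture that a camera, given by its name, has taken for a name from the list of things; names that differ only in an ending like _2 or _b are one class to them, and where a whole thing is asked for, a point or a joint stands for the part that bears it (a point fixed in the world has none). Each returns a list of dicts, best first, with "confidence" (0 to 1); they miss things now and then, are a little off and sometimes report something else, mostly with a low value. They report only what shows in the picture. A call takes as long as a camera call. They do not tell look-alikes from the thing itself.
- nets.search_frame(camera, target): "box" ([left, top, right, bottom] in pixels, round what is visible of it).
- nets.mark_of(camera, target): "xy" ([column, row] in pixels: a listed point, or the origin of a listed thing).
The state is a dict: "t": time; "q": joint angles; "qd": joint speeds; "tau": joint torques, N m; "tool_pos": TCP position; "tool_rot": TCP orientation; "force": force on the tool from outside, world axes, zero at the start; "moment": the same for the moment, N m; "finger_gap": finger opening in m; "grasp_force": force on a finger pad.
Only numpy, scipy, OpenCV 4.12 (cv2) and the standard library are available. Lean on these libraries where they do the work, as an engineer would, in place of code of your own. Each camera call takes 0.05 s, during which the arm holds its last target. There are 200 camera calls.

## Working session

There is one attempt and no reset: what is moved stays moved. The work goes in short steps, Python scripts to look and compute and a tool call to move; the robot and the scene stay as the last step left them, time stands still between calls to the robot, and variables do not carry over. Pictures are saved under pics/ and viewed, at most 10 in all, crops included, and the job is handed in when it is done.

Besides the shell and the picture viewer there is one more tool, called after "Request:" as name(argument=value, ...), one argument or row to a line, values as JSON. servo_tool: Moves the arm, as the interface text tells. Its arguments: {"type":"object","properties":{"rows":{"type":"array"},"gripper":{"type":"number"}},"required":["rows"]}

```bash
ls; mkdir -p pics
python3 - <<'E'
from plant import sensors, camera, camera_params, nets
import cv2, numpy as np
s=sensors.get_state(); print({k:np.round(v,3).tolist() for k,v in s.items()})
ims=[]
for c in ["scene","side","wrist"]:
    im=camera(c); cv2.imwrite(f"pics/{c}0.png",im)
    for t in ["bar","post","stop","roller","dock","bar_seat","bar_end"]:
        try: print(c,t,[(np.round(d["xy"]).tolist(),round(d["confidence"],2)) for d in nets.mark_of(c,t)][:4])
        except Exception as e: print(c,t,e)
    p=camera_params(c); print(np.round(p["mtx"],1).tolist(),np.round(p["T"],3).tolist())
E
```

```text
pics
{'t': 0.0, 'q': [-0.223, 0.313, 1.498, -0.0, 1.331, -0.223], 'qd': [0.001, 0.001, -0.001, 0.0, -0.001, -0.001], 'tau': [-0.0, -40.222, -25.226, 0.069, 0.035, -0.0], 'tool_pos': [0.525, 0.0, 0.238], 'tool_rot': [-3.14, -0.0, 1.571], 'force': [-0.659, 0.0, -0.461], 'moment': [-0.056, -0.039, 0.025], 'grasp_force': 0.0, 'finger_gap': 0.088}
scene bar [([240.0, 135.0], 0.87), ([335.0, 224.0], 0.82)]
scene post [([371.0, 279.0], 0.43)]
scene stop [([294.0, 260.0], 0.55)]
scene roller [([282.0, 241.0], 0.6)]
scene dock [([334.0, 247.0], 0.9), ([476.0, 194.0], 0.5)]
scene bar_seat [([266.0, 114.0], 0.85), ([364.0, 254.0], 0.83), ([428.0, 129.0], 0.82)]
scene bar_end [([399.0, 166.0], 0.89), ([204.0, 150.0], 0.8), ([307.0, 194.0], 0.66)]
[[436.2, 0.0, 324.5], [0.0, 436.2, 198.7], [0.0, 0.0, 1.0]] [[-0.104, 0.837, -0.537, 1.052], [0.995, 0.093, -0.047, 0.071], [0.011, -0.539, -0.842, 0.968], [0.0, 0.0, 0.0, 1.0]]
side bar [([183.0, 196.0], 0.92), ([303.0, 350.0], 0.91), ([318.0, 187.0], 0.75)]
side post [([332.0, 142.0], 0.58)]
side stop [([367.0, 188.0], 0.58), ([275.0, 147.0], 0.33)]
side roller []
side dock [([334.0, 175.0], 0.61)]
side bar_seat [([254.0, 338.0], 0.84), ([150.0, 195.0], 0.83), ([320.0, 156.0], 0.79)]
side bar_end [([215.0, 193.0], 0.9), ([361.0, 356.0], 0.86), ([314.0, 220.0], 0.84), ([288.0, 99.0], 0.55)]
[[427.3, 0.0, 315.0], [0.0, 427.3, 193.2], [0.0, 0.0, 1.0]] [[0.775, -0.484, 0.406, 0.05], [-0.632, -0.604, 0.486, -0.494], [0.01, -0.634, -0.774, 0.856], [0.0, 0.0, 0.0, 1.0]]
wrist bar [([302.0, 129.0], 0.8)]
wrist post [([422.0, 35.0], 0.65)]
wrist stop [([382.0, 198.0], 0.82)]
wrist roller [([348.0, 218.0], 0.58)]
wrist dock [([356.0, 125.0], 0.97)]
wrist bar_seat [([364.0, 51.0], 0.67)]
wrist bar_end [([243.0, 193.0], 0.82)]
[[305.4, 0.0, 310.5], [0.0, 305.4, 197.1], [0.0, 0.0, 1.0]] [[1.0, -0.0, -0.0, 0.525], [-0.0, -0.96, -0.28, 0.072], [-0.0, 0.28, -0.96, 0.384], [0.0, 0.0, 0.0, 1.0]]
```

View pics/wrist0.png

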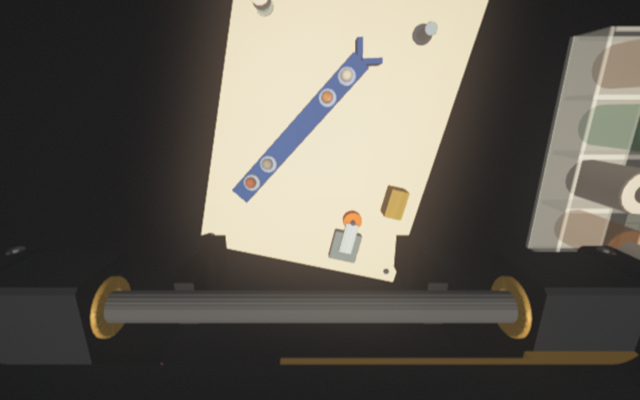

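View pics/scene0.png

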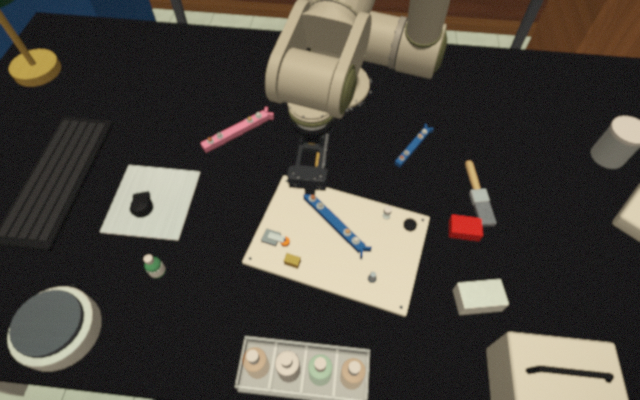

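View pics/side0.png

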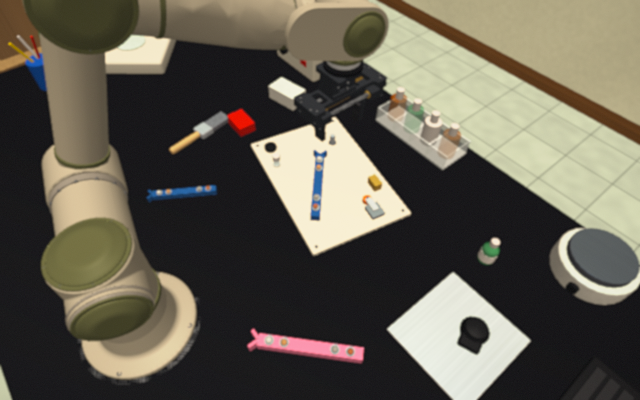

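Wrist view: the bar runs from its square end (243,193) to the fork (364,51). The post is near (420,38), the stop at (396,203) and the roller at (352,219). The scene and side views also show the look-alikes, a small blue bar and a pink bar; the real bar is the one on the cream plate. I'll take a second wrist view from further along +y.

Request:
servo_tool(
  rows=[
    {"tx": 0.8},
    {"tx": 1.5},
    {"tx": 1.5},
  ],
)

```text
schema error: expected keys tx, ty, tz, twist
```

```bash
cat > h.py <<'E'
from plant import sensors, camera, camera_params, nets
import cv2, numpy as np
def ray(c,xy,P=None):
    P=P or camera_params(c); K,T=np.array(P["mtx"]),np.array(P["T"])
    d=T[:3,:3]@np.linalg.solve(K,[xy[0],xy[1],1.]); return T[:3,3],d/np.linalg.norm(d)
def tri(rays):
    A=sum(np.eye(3)-np.outer(d,d) for o,d in rays); b=sum((np.eye(3)-np.outer(d,d))@o for o,d in rays)
    x=np.linalg.solve(A,b); return x,[round(1000*np.linalg.norm((np.eye(3)-np.outer(d,d))@(x-o)),1) for o,d in rays]
def onz(r,z): o,d=r; return o+d*(z-o[2])/d[2]
E
python3 - <<'E'
from h import *
P0=camera_params("wrist"); P0={"mtx":P0["mtx"],"T":np.array([[1,0,0,.525],[0,-.96,-.28,.072],[0,.28,-.96,.384],[0,0,0,1.]])}
s=sensors.get_state(); print(s["t"],s["tool_pos"])
im=camera("wrist"); cv2.imwrite("pics/wrist1.png",im); P1=camera_params("wrist"); print(np.round(P1["T"],3).tolist())
first={"bar":[(302,129),(335,224),(318,187)],"post":[(422,35),(371,279),(332,142)],"stop":[(382,198),(294,260),(367,188)],"roller":[(348,218),(282,241),None],"bar_seat":[(364,51),(364,254),(320,156)],"bar_end":[(243,193),(307,194),(314,220)],"dock":[(356,125),(334,247),(334,175)]}
for t,f in first.items():
    m=nets.mark_of("wrist",t); b=nets.search_frame("wrist",t) if t not in("bar_seat","bar_end","dock") else []
    print(t,[(np.round(d["xy"],1).tolist(),round(d["confidence"],2)) for d in m][:3],[(np.round(d["box"]).tolist(),round(d["confidence"],2)) for d in b][:2])
    rs=[ray("wrist",f[0],P0),ray("scene",f[1])]+([ray("side",f[2])] if f[2] else [])+([ray("wrist",m[0]["xy"],P1)] if m else [])
    x,e=tri(rs); print("   tri",np.round(x,4),e,"on z=.01:",[np.round(onz(r,.01)[:2],3).tolist() for r in rs])
E
```

```text
1.2 [ 5.25005167e-01 -1.07995279e-05  2.38741274e-01]
[[1.0, -0.0, -0.0, 0.525], [-0.0, -0.96, -0.28, 0.072], [-0.0, 0.28, -0.96, 0.384], [0.0, 0.0, 0.0, 1.0]]
bar [([302.8, 128.5], 0.83)] [([233.0, 40.0, 385.0, 204.0], 0.7), ([251.0, 2.0, 274.0, 17.0], 0.27)]
   tri [0.5145 0.0495 0.0106] [np.float64(1.6), np.float64(2.3), np.float64(0.9), np.float64(1.3)] on z=.01: [[0.515, 0.048], [0.513, 0.052], [0.514, 0.05], [0.516, 0.049]]
post [([423.6, 31.6], 0.93)] [([411.0, 20.0, 439.0, 45.0], 0.73)]
   tri [0.6493 0.1507 0.0112] [np.float64(2.0), np.float64(2.6), np.float64(1.7), np.float64(2.2)] on z=.01: [[0.648, 0.149], [0.651, 0.149], [0.651, 0.154], [0.649, 0.153]]
stop [([382.1, 197.5], 0.6), ([421.6, 30.6], 0.45)] [([380.0, 188.0, 412.0, 219.0], 0.75)]
   tri [ 0.6166 -0.0362  0.0071] [np.float64(2.8), np.float64(4.0), np.float64(6.6), np.float64(1.6)] on z=.01: [[0.616, -0.038], [0.622, -0.037], [0.611, -0.033], [0.616, -0.037]]
roller [([350.1, 217.6], 0.77)] [([342.0, 212.0, 362.0, 227.0], 0.73)]
   tri [ 0.575  -0.0691  0.0053] [np.float64(1.9), np.float64(5.1), np.float64(3.6)] on z=.01: [[0.574, -0.065], [0.575, -0.073], [0.576, -0.064]]
bar_seat [([361.1, 54.1], 0.63)] []
   tri [0.5856 0.1309 0.0104] [np.float64(2.4), np.float64(3.2), np.float64(2.8), np.float64(3.9)] on z=.01: [[0.585, 0.133], [0.588, 0.129], [0.589, 0.132], [0.582, 0.13]]
bar_end [([243.1, 195.6], 0.85), ([354.6, 120.4], 0.63)] []
   tri [ 0.4387 -0.03    0.0172] [np.float64(2.1), np.float64(2.5), np.float64(2.6), np.float64(3.2)] on z=.01: [[0.439, -0.032], [0.432, -0.03], [0.439, -0.026], [0.439, -0.034]]
dock [([357.9, 121.5], 0.86)] []
   tri [0.5782 0.0553 0.009 ] [np.float64(3.1), np.float64(1.2), np.float64(3.8), np.float64(3.7)] on z=.01: [[0.579, 0.053], [0.577, 0.055], [0.573, 0.055], [0.581, 0.057]]
```

View pics/wrist1.png

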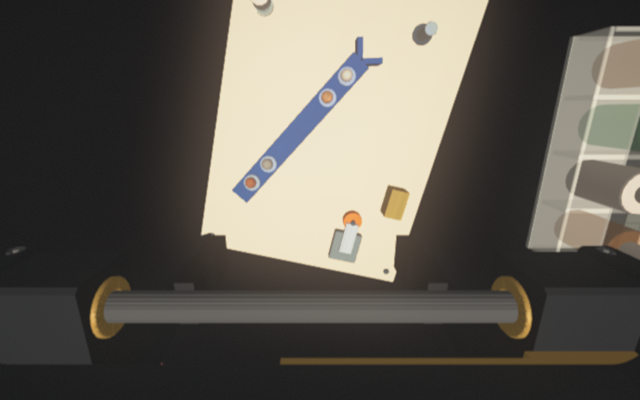

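Nothing moved: every row needs all four keys, so that picture is the same as the first, and the measured points repeat to within 1–3 mm. I'll move with all four keys given.

Request:
servo_tool(
  rows=[
    {"tx": 0.7,"ty": 0.5,"tz": 0,"twist": 0},
    {"tx": 0.7,"ty": 0.5,"tz": 0,"twist": 0},
    {"tx": 0.7,"ty": 0.5,"tz": 0,"twist": 0},
  ],
  gripper=1,
)

```text
t: 2.17
tool_pos: [0.5548, 0.0418, 0.2385]
tool_rot: [-3.141, 0.0, 1.571]
force: [0.0, 0.4, -0.5]
finger_gap: 0.0882
grasp_force: 0.0
```

```bash
cat > fit.py <<'E'
from h import *
from scipy.optimize import least_squares
def rot(a): return np.array([[np.cos(a),-np.sin(a)],[np.sin(a),np.cos(a)]])
B={"bar":(0,0),"bar_seat":(.11,0),"bar_end":(-.11,0)}
D={"dock":(0,0,0),"post":(.045,.105,.01),"stop":(.057,-.086,.01),"roller":(.024,-.121,.011)}
def collect(cams,names):
    obs=[]
    for c in cams:
        camera(c); P=camera_params(c)
        for t in names:
            for d in nets.mark_of(c,t): obs.append((t,c,d["xy"],d["confidence"],ray(c,d["xy"],P)))
    return obs
def gate(obs,pred,tol=.02):
    return [o for o in obs if np.linalg.norm(onz(o[4],.01)[:2]-pred[o[0]])<tol]
E
python3 - <<'E'
from fit import *; import pickle
print(sensors.get_state()["tool_pos"])
pred={"bar":(.515,.05),"bar_seat":(.586,.131),"bar_end":(.438,-.03),"dock":(.578,.055),"post":(.65,.151),"stop":(.616,-.037),"roller":(.575,-.066)}
P0={"mtx":camera_params("wrist")["mtx"],"T":np.array([[1,0,0,.525],[0,-.96,-.28,.072],[0,.28,-.96,.384],[0,0,0,1.]])}
old={"bar":[(302.5,128.8),(335,224),(318,187)],"post":[(422.8,33.5),(371,279),(332,142)],"stop":[(382,198),(294,260),(367,188)],"roller":[(349,218),(282,241),None],"bar_seat":[(362.5,52.5),(364,254),(320,156)],"bar_end":[(243,194.5),(307,194),(314,220)],"dock":[(357,123),(334,247),(334,175)]}
obs=[(t,c,f,1,ray(c,f,P0 if c=="wrist" else None)) for t,v in old.items() for c,f in zip(["wrist","scene","side"],v) if f]
im=camera("wrist"); cv2.imwrite("pics/wrist2.png",im)
new=gate(collect(["wrist","wrist"],list(pred)),pred)
for o in new: print(o[0],np.round(o[2],1),round(o[3],2),np.round(onz(o[4],.01)[:2],4))
obs+=new
for t in pred:
    x,e=tri([o[4] for o in obs if o[0]==t]); print(t,np.round(x,4),np.round(e,1))
def res(p):
    r=[]
    for t,c,xy,cf,(o,d) in obs:
        if t in B: q=np.r_[p[:2]+rot(p[2])@B[t],.01]
        else: q=np.r_[p[3:5]+rot(p[5])@D[t][:2],D[t][2]]; 
        if t=="stop": q[:2]+=rot(p[5])@[0,p[6]]
        w=1 if c=="wrist" else .5
        if t=="dock": w*=.4
        r+=list(w*1000*((np.eye(3)-np.outer(d,d))@(q-o)))
    return r
s=least_squares(res,[.515,.05,.83,.578,.055,-.237,0],loss="soft_l1",x_scale=[.01,.01,.1,.01,.01,.1,.01])
p=s.x; print(np.round(p,4),"deg",np.degrees(p[[2,5]]),"cost",s.cost,len(obs))
print("post",p[3:5]+rot(p[5])@[.045,.105],"seat",p[:2]+rot(p[2])@[.11,0])
pickle.dump(p,open("p.pkl","wb"))
E
```

```text
[0.55475016 0.04176548 0.23854487]
bar [281.6 162.2] 0.68 [0.519  0.0497]
bar_seat [338.7  92.7] 0.93 [0.5874 0.1308]
bar_end [222.  223.3] 0.6 [ 0.4389 -0.0307]
dock [330.9 156.9] 0.8 [0.5797 0.0562]
post [393.7  71.1] 0.58 [0.6493 0.154 ]
roller [327.6 248.7] 0.77 [ 0.5774 -0.0672]
bar [276.  162.7] 0.88 [0.5124 0.0496]
bar_seat [333.7  91.9] 0.65 [0.5818 0.1323]
bar_end [219.1 224.1] 0.98 [ 0.4353 -0.0313]
dock [330.3 156.5] 0.86 [0.5792 0.0573]
post [391.2  74.2] 0.74 [0.647  0.1513]
stop [362.2 229.5] 0.55 [ 0.6228 -0.039 ]
roller [327.8 248. ] 0.56 [ 0.578  -0.0656]
bar [0.5149 0.0498 0.0103] [1.7 2.3 1.2 4.1 2.5]
bar_seat [0.5856 0.1309 0.0105] [2.5 3.2 2.7 1.7 4. ]
bar_end [ 0.4383 -0.0294  0.0163] [3.3 2.3 1.8 2.5 1.1]
dock [0.5784 0.056  0.0081] [2.6 1.9 3.5 1.4 1.4]
post [0.649  0.1514 0.0107] [0.7 3.2 1.7 2.5 2.1]
stop [ 0.6182 -0.0365  0.0084] [2.7 3.1 7.9 5.5]
roller [ 0.5765 -0.0692  0.0067] [2.5 5.1 1.2 2.6]
[ 5.127e-01  4.990e-02  8.315e-01  5.810e-01  5.810e-02 -2.256e-01
  4.000e-04] deg [ 47.63889782 -12.92357119] cost 54.20028804512616 33
post [0.6483684  0.15036568] seat [0.58683683 0.13119294]
```

View pics/wrist2.png

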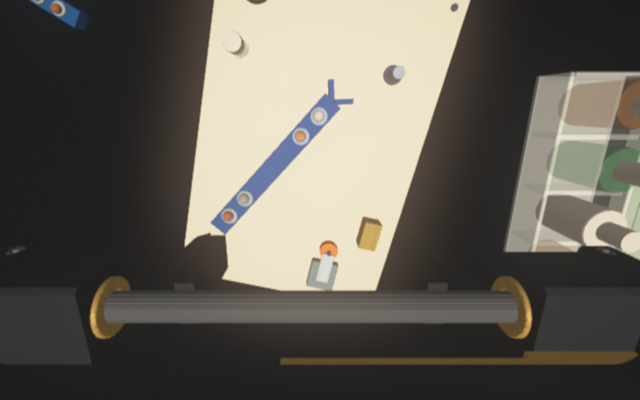

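Wrist view 2 shows the bar from (219,224) to fork (336,92), the post base at (392,73), the roller at (328,248) and the stop at (369,234). I'll refine the angles from colour masks in this picture.

Run:
```python
from fit import *; import pickle
im=cv2.imread("pics/wrist2.png"); hsv=cv2.cvtColor(im,cv2.COLOR_BGR2HSV); P=camera_params("wrist")
bl=((hsv[...,0]>105)&(hsv[...,0]<130)&(hsv[...,1]>90)&(hsv[...,2]>60)).astype(np.uint8); bl[:60,:120]=0
bl[280:]=0
ys,xs=np.nonzero(bl); W=np.array([onz(ray("wrist",(x,y),P),.03)[:2] for x,y in zip(xs,ys)])
a=np.radians(47.6); 
for _ in range(3):
    u=np.array([np.cos(a),np.sin(a)]); v=np.array([-u[1],u[0]]); U=W@u;V=W@v
    bins=np.arange(U.min()+.01,U.max()-.03,.004); e=[]
    for b in bins:
        k=V[abs(U-b)<.002]; e.append((b,k.max(),k.min(),k.max()-k.min()))
    e=np.array(e); s1=np.polyfit(e[:,0],e[:,1],1)[0]; s2=np.polyfit(e[:,0],e[:,2],1)[0]; a+=np.arctan((s1+s2)/2)
print("bar deg",np.degrees(a),s1,s2,"width",np.median(e[:,3]),"axis offset",np.median((e[:,1]+e[:,2])/2),"U range",U.min(),U.max(),len(W))
mid=u*((U.min()+U.max())/2-.0025)+v*np.median((e[:,1]+e[:,2])/2); print("mid",mid)
cr=((hsv[...,2]>170)&(hsv[...,1]<70)).astype(np.uint8)
for side,rows in (("right",range(10,270,4)),("left",range(60,225,4))):
    pts=[]
    for r in rows:
        c=np.nonzero(cr[r,180:500])[0]+180; pts.append(onz(ray("wrist",(c.max() if side=="right" else c.min(),r),P),.01)[:2])
    l=cv2.fitLine(np.array(pts,np.float32),cv2.DIST_HUBER,0,.001,.001).ravel(); 
    if l[1]<0:l[:2]*=-1
    th=np.arctan2(l[1],l[0])-np.pi/2; ex=np.array([np.cos(th),np.sin(th)]); print(side,np.degrees(th),"ex.p",l[2:]@ex)
p=pickle.load(open("p.pkl","rb")); print("net: ex.origin",p[3:5]@[np.cos(p[5]),np.sin(p[5])])
om=((hsv[...,0]>5)&(hsv[...,0]<16)&(hsv[...,1]>180)&(hsv[...,2]>180)); om[:230]=0; yy,xx=np.nonzero(om); print("roller px",xx.min(),xx.max(),yy.min(),yy.max())
```

```text
Traceback (most recent call last):
ValueError: zero-size array to reduction operation maximum which has no identity
```

```bash
cat > edges.py <<'E'
from fit import *; import pickle
def bar_edges(im,P,a=np.radians(47.6)):
    hsv=cv2.cvtColor(im,cv2.COLOR_BGR2HSV)
    bl=((hsv[...,0]>105)&(hsv[...,0]<130)&(hsv[...,1]>90)&(hsv[...,2]>60)).astype(np.uint8); bl[:60,:120]=0
    n,lab,st,_=cv2.connectedComponentsWithStats(bl); bl=lab==1+np.argmax(st[1:,4])
    ys,xs=np.nonzero(bl); W=np.array([onz(ray("wrist",(x,y),P),.03)[:2] for x,y in zip(xs,ys)])
    for _ in range(3):
        u=np.array([np.cos(a),np.sin(a)]); v=np.array([-u[1],u[0]]); U=W@u;V=W@v
        e=[]
        for b in np.arange(U.min()+.01,U.max()-.03,.004):
            k=V[abs(U-b)<.002]
            if len(k)>3: e.append((b,k.max(),k.min(),k.max()-k.min()))
        e=np.array(e); s1=np.polyfit(e[:,0],e[:,1],1)[0]; s2=np.polyfit(e[:,0],e[:,2],1)[0]; a+=np.arctan((s1+s2)/2)
    off=np.median((e[:,1]+e[:,2])/2); mid=u*((U.min()+U.max())/2-.0025)+v*off
    print("bar deg",np.degrees(a),s1,s2,"width",np.median(e[:,3]),"len",U.max()-U.min(),"mid",mid,"seat",mid+.11*u)
    return a,mid
E
python3 - <<'E'
from edges import *
im=cv2.imread("pics/wrist2.png"); hsv=cv2.cvtColor(im,cv2.COLOR_BGR2HSV); P=camera_params("wrist")
bar_edges(im,P)
cr=((hsv[...,2]>170)&(hsv[...,1]<70)).astype(np.uint8)
n,lab,st,_=cv2.connectedComponentsWithStats(cr); cr=lab==1+np.argmax(st[1:,4])
for side,rows in (("right",range(10,270,4)),("left",range(60,225,4))):
    pts=[]
    for r in rows:
        c=np.nonzero(cr[r])[0]
        if len(c): pts.append(onz(ray("wrist",(c.max() if side=="right" else c.min(),r),P),.01)[:2])
    l=cv2.fitLine(np.array(pts,np.float32),cv2.DIST_HUBER,0,.001,.001).ravel(); 
    if l[1]<0:l[:2]*=-1
    th=np.arctan2(l[1],l[0])-np.pi/2; ex=np.array([np.cos(th),np.sin(th)]); print(side,np.degrees(th),"ex.p",l[2:]@ex)
p=pickle.load(open("p.pkl","rb")); print("net: ex.origin",p[3:5]@[np.cos(p[5]),np.sin(p[5])])
om=((hsv[...,0]>5)&(hsv[...,0]<16)&(hsv[...,1]>180)&(hsv[...,2]>180)); om[:230]=0; yy,xx=np.nonzero(om); print("roller px",xx.min(),xx.max(),yy.min(),yy.max())
E
```

```text
bar deg 47.46737281500766 0.0014325722278458446 -0.0014325818464729055 width 0.01981813674590005 len 0.08980150642897045 mid [0.50794662 0.04575104] seat [0.58230771 0.12680921]
right -12.701139 ex.p 0.6576304
left -12.759141 ex.p 0.39073128
net: ex.origin 0.5533153040907253Traceback (most recent call last):
  File "<stdin>", line 15, in <module>
    return umr_minimum(a, axis, None, out, keepdims, initial, where)
ValueError: zero-size array to reduction operation minimum which has no identity
```

Request:
servo_tool(
  rows=[
    {"tx": -0.04,"ty": -0.25,"tz": 0.5,"twist": 2.1},
    {"tx": -0.1,"ty": -0.5,"tz": 1.2,"twist": 4.2},
    {"tx": -0.14,"ty": -0.8,"tz": 1.8,"twist": 6.4},
    {"tx": -0.172,"ty": -0.983,"tz": 2.2,"twist": 8.5},
    {"tx": -0.172,"ty": -0.983,"tz": 2.2,"twist": 8.5},
  ],
  gripper=1,
)

```text
t: 3.65
tool_pos: [0.4951, 0.0318, 0.1058]
tool_rot: [-3.139, 0.002, 0.83]
force: [-0.1, -0.5, 0.4]
finger_gap: 0.0883
grasp_force: 0.0
```

Run:
```python
from edges import *
s=sensors.get_state(); print(s["t"],s["tool_pos"],s["tool_rot"],s["q"])
im=camera("wrist"); P=camera_params("wrist"); cv2.imwrite("pics/wrist3.png",im); pickle.dump(P,open("P3.pkl","wb"))
for t in ["bar","bar_seat","bar_end","post"]:
    print(t,[(np.round(d["xy"],1).tolist(),round(d["confidence"],2),np.round(onz(ray("wrist",d["xy"],P),.01)[:2],4)) for d in nets.mark_of("wrist",t)])
bar_edges(im,P)
```

```text
3.65 [0.49506774 0.03175623 0.10581087] [-3.13904737e+00  1.60911579e-03  8.30450779e-01] [-1.72586618e-01  4.03881567e-01  1.74930165e+00  1.44086431e-05
  9.91420682e-01  5.67753071e-01]
bar [([314.6, 169.3], 0.78, array([0.5154, 0.0482])), ([309.3, 11.5], 0.17, array([0.5879, 0.1339]))]
bar_seat [([309.9, 13.6], 0.77, array([0.5873, 0.1327]))]
bar_end [([311.1, 289.0], 0.8, array([ 0.4395, -0.0312])), ([8.7, 197.0], 0.64, array([0.3134, 0.2007]))]
post []
bar deg 47.41723121654467 0.001791746585144548 -0.0017917422308154232 width 0.021615731374921232 len 0.21029274051004648 mid [0.51739052 0.05415907] seat [0.59182252 0.13515214]
```

View pics/wrist3.png

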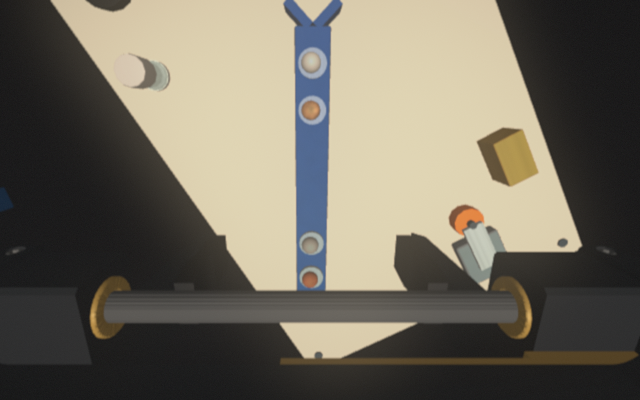

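Wrist view 3 shows the bar upright and centred at column 312 between the fingers, with the fork at (312,14). The vial at (142,72) and the roller at (465,220) are clear of the fingers. I'll go down and close.

Request:
servo_tool(
  rows=[
    {"tx": 0,"ty": 0,"tz": 0.8,"twist": 0},
    {"tx": 0,"ty": 0,"tz": 1.3,"twist": 0},
    {"tx": 0,"ty": 0,"tz": 1.51,"twist": 0},
    {"tx": 0,"ty": 0,"tz": 1.51,"twist": 0},
    {"tx": 0,"ty": 0,"tz": 1.51,"twist": 0},
  ],
  gripper=1,
)

```text
t: 4.53
tool_pos: [0.4969, 0.0316, 0.0173]
tool_rot: [3.14, -0.001, 0.829]
force: [0.3, 0.7, -0.2]
finger_gap: 0.0882
grasp_force: 0.0
```

Request:
servo_tool(
  rows=[
    {"tx": 0,"ty": 0,"tz": 0,"twist": 0},
    {"tx": 0,"ty": 0,"tz": 0,"twist": 0},
    {"tx": 0,"ty": 0,"tz": 0,"twist": 0},
    {"tx": 0,"ty": 0,"tz": 0,"twist": 0},
    {"tx": 0,"ty": 0,"tz": 0,"twist": 0},
  ],
  gripper=-0.6,
)

```text
t: 5.15
tool_pos: [0.496, 0.0317, 0.0161]
tool_rot: [-3.142, 0.0, 0.829]
force: [-0.1, 0.4, -0.0]
finger_gap: 0.0405
grasp_force: 0.0
```

Request:
servo_tool(
  rows=[
    {"tx": 0,"ty": 0,"tz": 0,"twist": 0},
    {"tx": 0,"ty": 0,"tz": 0,"twist": 0},
    {"tx": 0,"ty": 0,"tz": 0,"twist": 0},
    {"tx": 0,"ty": 0,"tz": 0,"twist": 0},
  ],
  gripper=-1,
)

```text
t: 5.65
tool_pos: [0.496, 0.0317, 0.0161]
tool_rot: [-3.142, 0.0, 0.829]
force: [0.4, 1.1, -0.4]
finger_gap: 0.0235
grasp_force: 30.0
```

```bash
cat > st.py <<'E'
from h import *
# force/moment in tool frame (x along bar, y to the stop side); moment about post assuming TCP ref
s=sensors.get_state(); y=s["tool_rot"][2]; u=np.array([np.cos(y),np.sin(y)]); w=np.array([u[1],-u[0]])
f=np.array(s["force"]); print("t",round(s["t"],2),"pos",np.round(s["tool_pos"],4),"yaw",round(np.degrees(y),2),"gap",round(s["finger_gap"],4),"gf",round(s["grasp_force"],1))
print("F along bar %.1f  F to stop side %.1f Fz %.1f"%(f[:2]@u,f[:2]@w,f[2]),"M",np.round(s["moment"],3))
E
python3 st.py
python3 - <<'E'
from h import *
s=sensors.get_state(); p=np.array(s["tool_pos"]); y=s["tool_rot"][2]; u=np.array([np.cos(y),np.sin(y)]); w=np.array([u[1],-u[0]])
g=(p[:2]-[.5134,.0508])@u; print("g",g)
post=np.array([.6487,.1508]); seat=p[:2]+u*(.11-g)
print("seat now",seat,"post rel: along",(post-seat)@u,"lat(tool y)",(post-seat)@w)
E
```

```text
t 5.65 pos [0.496  0.0317 0.0161] yaw 47.5 gap 0.0235 gf 30.0
F along bar 1.0  F to stop side -0.4 Fz -0.4 M [ 0.043  0.094 -0.043]
g -0.025834919364241992
seat now [0.58779489 0.13182723] post rel: along 0.0551354181533595 lat(tool y) 0.03208557778685267
```

Request:
servo_tool(
  rows=[
    {"tx": 0.15,"ty": 0.13,"tz": 0,"twist": 0},
    {"tx": 0.3,"ty": 0.27,"tz": 0,"twist": 0},
    {"tx": 0.45,"ty": 0.4,"tz": 0,"twist": 0},
    {"tx": 0.58,"ty": 0.535,"tz": 0,"twist": 0},
    {"tx": 0.58,"ty": 0.535,"tz": 0,"twist": 0},
  ],
  gripper=-1,
)

```text
t: 6.28
tool_pos: [0.5444, 0.0356, 0.0161]
tool_rot: [3.14, -0.001, 0.829]
force: [1.6, -0.6, 0.1]
finger_gap: 0.0237
grasp_force: 30.0
```

```bash
python3 st.py
python3 - <<'E'
from edges import *
im=camera("wrist"); P=camera_params("wrist"); cv2.imwrite("pics/wrist4.png",im); pickle.dump(P,open("P4.pkl","wb"))
s=sensors.get_state(); p=np.array(s["tool_pos"]); y=s["tool_rot"][2]; u=np.array([np.cos(y),np.sin(y)]); w=np.array([u[1],-u[0]])
for t in ["bar_seat","post","stop","roller"]:
    for d in nets.mark_of("wrist",t):
        x=onz(ray("wrist",d["xy"],P),.01)[:2]; print(t,np.round(d["xy"],1),round(d["confidence"],2),np.round(x,4),"rel TCP along/lat",np.round([(x-p[:2])@u,(x-p[:2])@w],4))
E
```

```text
t 6.28 pos [0.5444 0.0356 0.0161] yaw 47.49 gap 0.0237 gf 30.0
F along bar 0.6  F to stop side 1.6 Fz 0.1 M [-0.025 -0.219  0.029]
stop [500.5 253.7] 0.8 [ 0.6174 -0.037 ] rel TCP along/lat [-0.0039  0.1032]
```

View pics/wrist4.png

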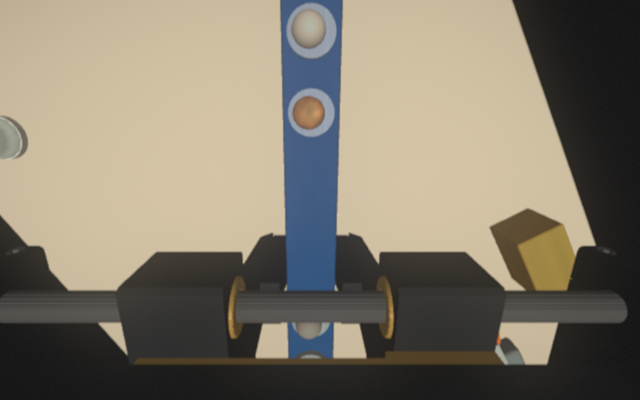

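Wrist view 4 shows the bar straight in the grip (columns 282–340), with the stop at (530,250); the fork and post are out of view. I'll use the fixed cameras to compare the fork with the post.

```bash
cat > rel.py <<'E'
from fit import *
s=sensors.get_state(); p=np.array(s["tool_pos"]); y=s["tool_rot"][2]; u=np.array([np.cos(y),np.sin(y)]); w=np.array([u[1],-u[0]])
S=p[:2]+u*.1358; post=np.array([.6487,.1508])
obs=gate(collect(["scene","side","scene","side"],["bar_seat","post","bar_end"]),{"bar_seat":S,"post":post,"bar_end":p[:2]-u*.084})
for t in ["bar_seat","post","bar_end"]:
    for o in obs:
        if o[0]==t: print(t,o[1],np.round(o[2],1),round(o[3],2),"rel TCP along/lat mm",np.round([1e3*(onz(o[4],.01)[:2]-p[:2])@u,1e3*(onz(o[4],.01)[:2]-p[:2])@w],1))
print("believed post rel TCP",1e3*(post-p[:2])@u,1e3*(post-p[:2])@w)
ims=[]
for c in ("scene","side"):
    im=camera(c); K=np.array(camera_params(c)["mtx"]);T=np.linalg.inv(camera_params(c)["T"]); q=T[:3,:3]@np.r_[post,.02]+T[:3,3]; q=K@q/q[2]
    i,j=int(q[1]),int(q[0]); ims.append(cv2.resize(im[max(0,i-45):i+45,j-50:j+30],None,fx=5,fy=5,interpolation=cv2.INTER_CUBIC)[:445]); print(c,q[:2])
import sys; cv2.imwrite(sys.argv[1],np.hstack(ims))
E
python3 rel.py pics/rel1.png
```

```text
bar_seat scene [364.6 273.4] 0.72 rel TCP along/lat mm [136.    4.2]
bar_seat scene [364.1 271.8] 0.82 rel TCP along/lat mm [132.3   2.3]
post scene [369.9 275.1] 0.55 rel TCP along/lat mm [147.3  -2.2]
bar_end scene [305.4 211.4] 0.8 rel TCP along/lat mm [-85.5  -0.7]
bar_end side [325.8 210.6] 0.78 rel TCP along/lat mm [-84.7  -7.6]
bar_end scene [303.3 209.7] 0.71 rel TCP along/lat mm [-93.    0.1]
bar_end side [328.1 212.8] 0.82 rel TCP along/lat mm [-91.2  -1.6]
believed post rel TCP 156.23167608124191 0.012204115808922913
scene [372.38090666 276.70723215]
side [332.18853915 140.37856785]
```

View pics/rel1.png

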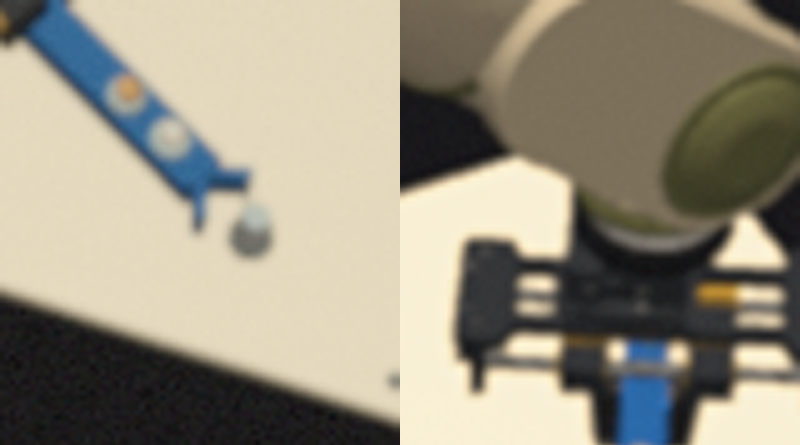

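The left crop (scene camera) shows the V pointing at the post with a gap of about 20 mm, lined up on the bar's axis. The side camera's view is blocked by the arm. I'll advance.

Request:
servo_tool(
  rows=[
    {"tx": 0.12,"ty": 0,"tz": 0,"twist": 0},
    {"tx": 0.24,"ty": 0,"tz": 0,"twist": 0},
    {"tx": 0.27,"ty": 0,"tz": 0,"twist": 0},
    {"tx": 0.27,"ty": 0,"tz": 0,"twist": 0},
  ],
  gripper=-1,
)

```text
t: 7.92
tool_pos: [0.5545, 0.048, 0.0161]
tool_rot: [3.141, -0.001, 0.829]
force: [0.8, 0.7, -0.6]
finger_gap: 0.0239
grasp_force: 30.0
```

Request:
servo_tool(
  rows=[
    {"tx": 0.02,"ty": 0,"tz": 0,"twist": 0},
    {"tx": 0.02,"ty": 0,"tz": 0,"twist": 0},
  ],
  gripper=-1,
)

```text
t: 8.18
tool_pos: [0.5549, 0.0484, 0.0161]
tool_rot: [-3.141, 0.0, 0.829]
force: [-0.8, -1.1, 0.3]
finger_gap: 0.0236
grasp_force: 30.0
```

```bash
python3 st.py
```

```text
t 8.18 pos [0.5549 0.0484 0.0161] yaw 47.49 gap 0.0236 gf 30.0
F along bar -1.4  F to stop side 0.2 Fz 0.3 M [-0.053  0.244  0.017]
```

Request:
servo_tool(
  rows=[
    {"tx": 0.02,"ty": 0,"tz": 0,"twist": 0},
    {"tx": 0.02,"ty": 0,"tz": 0,"twist": 0},
  ],
  gripper=-1,
)

```text
t: 8.43
tool_pos: [0.5558, 0.0493, 0.0161]
tool_rot: [-3.142, -0.0, 0.829]
force: [-1.4, -2.0, 0.5]
finger_gap: 0.0239
grasp_force: 30.0
```

Request:
servo_tool(
  rows=[
    {"tx": 0.02,"ty": 0,"tz": 0,"twist": 0},
    {"tx": 0.02,"ty": 0,"tz": 0,"twist": 0},
  ],
  gripper=-1,
)

```text
t: 8.68
tool_pos: [0.5567, 0.0503, 0.0161]
tool_rot: [3.142, -0.0, 0.829]
force: [-0.6, -1.3, -0.1]
finger_gap: 0.0238
grasp_force: 30.0
```

```bash
python3 st.py
```

```text
t 8.68 pos [0.5567 0.0503 0.0161] yaw 47.5 gap 0.0238 gf 30.0
F along bar -1.4  F to stop side 0.4 Fz -0.1 M [-0.207  0.205 -0.024]
```

Request:
servo_tool(
  rows=[
    {"tx": 0.02,"ty": 0,"tz": 0,"twist": 0},
    {"tx": 0.02,"ty": 0,"tz": 0,"twist": 0},
  ],
  gripper=-1,
)

```text
t: 8.93
tool_pos: [0.557, 0.0508, 0.0161]
tool_rot: [-3.141, 0.001, 0.829]
force: [-3.9, -4.4, 2.9]
finger_gap: 0.024
grasp_force: 30.0
```

Request:
servo_tool(
  rows=[
    {"tx": 0.02,"ty": 0,"tz": 0,"twist": 0},
    {"tx": 0.02,"ty": 0,"tz": 0,"twist": 0},
  ],
  gripper=-1,
)

```text
t: 9.18
tool_pos: [0.5571, 0.051, 0.0161]
tool_rot: [-3.14, 0.004, 0.83]
force: [-9.3, -8.8, 6.0]
finger_gap: 0.0237
grasp_force: 30.0
```

```bash
python3 st.py
```

```text
t 9.18 pos [0.5571 0.051  0.0161] yaw 47.54 gap 0.0237 gf 30.0
F along bar -12.8  F to stop side -0.9 Fz 6.0 M [-1.423  1.381  0.076]
```

Request:
servo_tool(
  rows=[
    {"tx": -0.015,"ty": 0,"tz": 0,"twist": 0},
    {"tx": -0.015,"ty": 0,"tz": 0,"twist": 0},
    {"tx": -0.015,"ty": 0,"tz": 0,"twist": 0},
    {"tx": -0.015,"ty": 0,"tz": 0,"twist": 0},
  ],
  gripper=-1,
)

```text
t: 9.68
tool_pos: [0.5571, 0.0509, 0.0161]
tool_rot: [-3.141, 0.002, 0.829]
force: [-4.7, -4.6, 4.1]
finger_gap: 0.0236
grasp_force: 30.0
```

```bash
python3 st.py; python3 rel.py pics/rel2.png
```

```text
t 9.68 pos [0.5571 0.0509 0.0161] yaw 47.52 gap 0.0236 gf 30.0
F along bar -6.6  F to stop side -0.3 Fz 4.1 M [-0.727  0.827  0.093]
bar_seat scene [376.  280.4] 0.78 rel TCP along/lat mm [145.4  -3.4]
bar_seat scene [369.7 280.1] 0.76 rel TCP along/lat mm [135.1   7.1]
post scene [370.5 277. ] 0.51 rel TCP along/lat mm [130.9   0.3]
post scene [369.6 277.4] 0.46 rel TCP along/lat mm [130.2   2.6]
bar_end side [326.6 204. ] 0.62 rel TCP along/lat mm [-84.6  -6.4]
bar_end scene [308.8 214.1] 0.62 rel TCP along/lat mm [-94.4  -2. ]
bar_end side [328.9 201.3] 0.84 rel TCP along/lat mm [-75.6  -1. ]
believed post rel TCP 135.53853471286493 0.1468095173461572
scene [372.38090666 276.70723215]
side [332.18853915 140.37856785]
```

View pics/rel2.png

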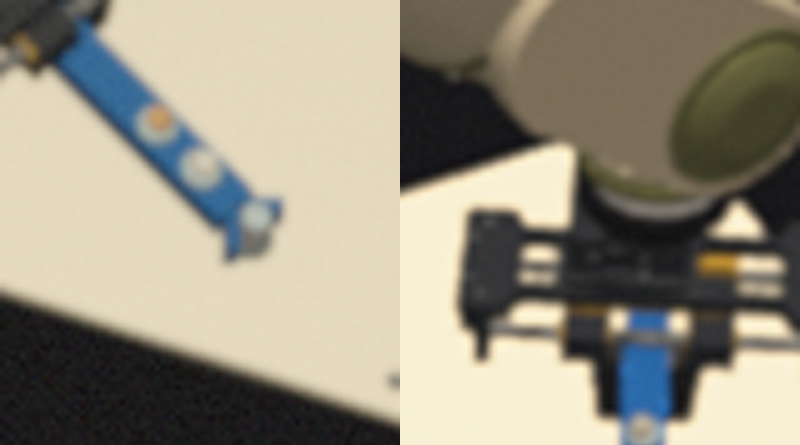

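The left crop shows the fork on the post, seated in the V with both prongs at about (255,225). It presses with 6.6 N along the bar and almost nothing sideways. Next I'll swing about the post (radius 0.135 m), 5 degrees per call.

Request:
servo_tool(
  rows=[
    {"tx": 0.0,"ty": 0.039,"tz": 0,"twist": -0.2},
    {"tx": 0.001,"ty": 0.079,"tz": 0,"twist": -0.4},
    {"tx": 0.003,"ty": 0.118,"tz": 0,"twist": -0.6},
    {"tx": 0.006,"ty": 0.157,"tz": 0,"twist": -0.8},
    {"tx": 0.009,"ty": 0.196,"tz": 0,"twist": -1.0},
  ],
  gripper=-1,
)

```text
t: 11.2
tool_pos: [0.5656, 0.0438, 0.0161]
tool_rot: [-3.139, 0.002, 0.917]
force: [-7.0, -1.7, 6.4]
finger_gap: 0.0237
grasp_force: 30.0
```

```bash
python3 st.py
```

```text
t 11.2 pos [0.5656 0.0438 0.0161] yaw 52.54 gap 0.0237 gf 30.0
F along bar -5.6  F to stop side -4.5 Fz 6.4 M [-0.329  1.284 -0.069]
```

Request:
servo_tool(
  rows=[
    {"tx": 0.0,"ty": 0.038,"tz": 0,"twist": -0.2},
    {"tx": 0.001,"ty": 0.077,"tz": 0,"twist": -0.4},
    {"tx": 0.003,"ty": 0.116,"tz": 0,"twist": -0.6},
    {"tx": 0.006,"ty": 0.155,"tz": 0,"twist": -0.8},
    {"tx": 0.009,"ty": 0.194,"tz": 0,"twist": -1.0},
  ],
  gripper=-1,
)

```text
t: 11.82
tool_pos: [0.5752, 0.037, 0.0161]
tool_rot: [-3.139, 0.002, 1.004]
force: [-7.2, -2.7, 5.6]
finger_gap: 0.024
grasp_force: 30.0
```

```bash
python3 st.py
```

```text
t 11.82 pos [0.5752 0.037  0.0161] yaw 57.54 gap 0.024 gf 30.0
F along bar -6.2  F to stop side -4.6 Fz 5.6 M [-0.473  1.203 -0.047]
```

Request:
servo_tool(
  rows=[
    {"tx": 0.0,"ty": 0.039,"tz": 0,"twist": -0.2},
    {"tx": 0.001,"ty": 0.078,"tz": 0,"twist": -0.4},
    {"tx": 0.003,"ty": 0.117,"tz": 0,"twist": -0.6},
    {"tx": 0.006,"ty": 0.156,"tz": 0,"twist": -0.8},
    {"tx": 0.009,"ty": 0.195,"tz": 0,"twist": -1.0},
  ],
  gripper=-1,
)

```text
t: 12.45
tool_pos: [0.5855, 0.031, 0.0161]
tool_rot: [-3.139, 0.001, 1.091]
force: [-6.5, -3.6, 5.2]
finger_gap: 0.0237
grasp_force: 30.0
```

```bash
python3 st.py
```

```text
t 12.45 pos [0.5855 0.031  0.0161] yaw 62.54 gap 0.0237 gf 30.0
F along bar -6.2  F to stop side -4.1 Fz 5.2 M [-0.596  1.129 -0.03 ]
```

Now the roller stretch, 4 degrees per call.

Request:
servo_tool(
  rows=[
    {"tx": 0.0,"ty": 0.031,"tz": 0,"twist": -0.16},
    {"tx": 0.001,"ty": 0.063,"tz": 0,"twist": -0.32},
    {"tx": 0.002,"ty": 0.094,"tz": 0,"twist": -0.48},
    {"tx": 0.004,"ty": 0.126,"tz": 0,"twist": -0.64},
    {"tx": 0.005,"ty": 0.157,"tz": 0,"twist": -0.8},
  ],
  gripper=-1,
)

```text
t: 13.08
tool_pos: [0.5941, 0.0269, 0.0161]
tool_rot: [-3.139, 0.001, 1.161]
force: [-8.9, -2.3, 5.5]
finger_gap: 0.0237
grasp_force: 30.0
```

```bash
python3 st.py
```

```text
t 13.07 pos [0.5941 0.0269 0.0161] yaw 66.53 gap 0.0237 gf 30.0
F along bar -5.6  F to stop side -7.3 Fz 5.5 M [-0.298  1.469 -0.04 ]
```

Request:
servo_tool(
  rows=[
    {"tx": 0.0,"ty": 0.031,"tz": 0,"twist": -0.16},
    {"tx": 0.001,"ty": 0.063,"tz": 0,"twist": -0.32},
    {"tx": 0.002,"ty": 0.094,"tz": 0,"twist": -0.48},
    {"tx": 0.004,"ty": 0.126,"tz": 0,"twist": -0.64},
    {"tx": 0.005,"ty": 0.157,"tz": 0,"twist": -0.8},
  ],
  gripper=-1,
)

```text
t: 13.7
tool_pos: [0.603, 0.0235, 0.0161]
tool_rot: [-3.14, 0.001, 1.231]
force: [-6.1, -3.2, 4.2]
finger_gap: 0.0239
grasp_force: 30.0
```

```bash
python3 st.py
```

```text
t 13.7 pos [0.603  0.0235 0.0161] yaw 70.54 gap 0.0239 gf 30.0
F along bar -5.0  F to stop side -4.7 Fz 4.2 M [-0.469  0.903  0.032]
```

Request:
servo_tool(
  rows=[
    {"tx": 0.0,"ty": 0.031,"tz": 0,"twist": -0.16},
    {"tx": 0.001,"ty": 0.063,"tz": 0,"twist": -0.32},
    {"tx": 0.002,"ty": 0.094,"tz": 0,"twist": -0.48},
    {"tx": 0.004,"ty": 0.126,"tz": 0,"twist": -0.64},
    {"tx": 0.005,"ty": 0.157,"tz": 0,"twist": -0.8},
  ],
  gripper=-1,
)

```text
t: 14.32
tool_pos: [0.612, 0.0206, 0.0161]
tool_rot: [-3.14, 0.001, 1.301]
force: [-6.7, -3.5, 3.7]
finger_gap: 0.0239
grasp_force: 30.0
```

```bash
python3 st.py
```

```text
t 14.32 pos [0.612  0.0206 0.0161] yaw 74.54 gap 0.0239 gf 30.0
F along bar -5.2  F to stop side -5.5 Fz 3.7 M [-0.454  0.951  0.032]
```

Request:
servo_tool(
  rows=[
    {"tx": 0.0,"ty": 0.02,"tz": 0,"twist": -0.1},
    {"tx": 0.0,"ty": 0.04,"tz": 0,"twist": -0.2},
    {"tx": 0.001,"ty": 0.06,"tz": 0,"twist": -0.3},
  ],
  gripper=-1,
)

```text
t: 14.7
tool_pos: [0.6161, 0.0195, 0.0161]
tool_rot: [3.141, 0.001, 1.327]
force: [-1.2, -5.5, 0.6]
finger_gap: 0.0237
grasp_force: 30.0
```

```bash
python3 st.py
```

```text
t 14.7 pos [0.6161 0.0195 0.0161] yaw 76.04 gap 0.0237 gf 30.0
F along bar -5.6  F to stop side 0.1 Fz 0.6 M [-0.758  0.272  0.286]
```

Request:
servo_tool(
  rows=[
    {"tx": 0.0,"ty": 0.01,"tz": 0,"twist": -0.05},
    {"tx": 0.0,"ty": 0.02,"tz": 0,"twist": -0.1},
  ],
  gripper=-1,
)

```text
t: 14.95
tool_pos: [0.6177, 0.0192, 0.0162]
tool_rot: [3.14, 0.001, 1.336]
force: [0.6, -5.0, -0.9]
finger_gap: 0.0236
grasp_force: 30.1
```

```bash
python3 st.py
```

```text
t 14.95 pos [0.6177 0.0192 0.0162] yaw 76.54 gap 0.0236 gf 30.1
F along bar -4.8  F to stop side 1.8 Fz -0.9 M [-0.834 -0.076  0.42 ]
```

Add to st.py:
```python
Mp=s["moment"][2]+.1355*(f[:2]@w); print("M about post %.2f  stop est (roller 3 N) %.1f"%(Mp,(.66-Mp)/.191))
```

```text
(no output)
```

Request:
servo_tool(
  rows=[
    {"tx": 0.0,"ty": 0.012,"tz": 0,"twist": -0.06},
    {"tx": 0.0,"ty": 0.012,"tz": 0,"twist": -0.06},
  ],
  gripper=-1,
)

```text
t: 15.2
tool_pos: [0.6184, 0.019, 0.0161]
tool_rot: [3.14, 0.001, 1.341]
force: [0.4, -5.8, -0.7]
finger_gap: 0.0237
grasp_force: 30.1
```

```bash
python3 st.py
```

```text
t 15.2 pos [0.6184 0.019  0.0161] yaw 76.84 gap 0.0237 gf 30.1
F along bar -5.6  F to stop side 1.7 Fz -0.7 M [-0.826  0.005  0.409]
M about post 0.64  stop est (roller 3 N) 0.1
```

Request:
servo_tool(
  rows=[
    {"tx": 0.0,"ty": 0.012,"tz": 0,"twist": -0.06},
    {"tx": 0.0,"ty": 0.012,"tz": 0,"twist": -0.06},
  ],
  gripper=-1,
)

```text
t: 15.45
tool_pos: [0.6184, 0.019, 0.0161]
tool_rot: [-3.141, 0.001, 1.346]
force: [-4.5, -3.9, 2.7]
finger_gap: 0.0235
grasp_force: 30.0
```

```bash
python3 st.py
```

```text
t 15.45 pos [0.6184 0.019  0.0161] yaw 77.12 gap 0.0235 gf 30.0
F along bar -4.8  F to stop side -3.5 Fz 2.7 M [-0.736  0.61   0.23 ]
M about post -0.25  stop est (roller 3 N) 4.7
```

Request:
servo_tool(
  rows=[
    {"tx": 0.0,"ty": 0.02,"tz": 0,"twist": 0},
    {"tx": 0.0,"ty": 0.02,"tz": 0,"twist": 0},
  ],
  gripper=-1,
)

```text
t: 15.7
tool_pos: [0.6184, 0.019, 0.0161]
tool_rot: [-3.138, 0.001, 1.346]
force: [-11.3, -5.2, 8.0]
finger_gap: 0.0237
grasp_force: 30.0
```

```bash
python3 st.py
```

```text
t 15.7 pos [0.6184 0.019  0.0161] yaw 77.13 gap 0.0237 gf 30.0
F along bar -7.6  F to stop side -9.8 Fz 8.0 M [-0.669  1.701  0.157]
M about post -1.17  stop est (roller 3 N) 9.6
```

Request:
servo_tool(
  rows=[
    {"tx": -0.005,"ty": 0.02,"tz": -0.01,"twist": 0},
    {"tx": -0.005,"ty": 0.02,"tz": -0.01,"twist": 0},
  ],
  gripper=-1,
)

```text
t: 15.95
tool_pos: [0.6184, 0.019, 0.0161]
tool_rot: [-3.134, 0.001, 1.346]
force: [-15.5, -1.4, 7.6]
finger_gap: 0.0239
grasp_force: 30.0
```

```bash
python3 st.py
```

```text
t 15.95 pos [0.6184 0.019  0.0161] yaw 77.14 gap 0.0239 gf 30.0
F along bar -4.8  F to stop side -14.8 Fz 7.6 M [-0.368  2.201  0.157]
M about post -1.85  stop est (roller 3 N) 13.1
```

Request:
servo_tool(
  rows=[
    {"tx": 0,"ty": 0.011,"tz": -0.005,"twist": 0},
    {"tx": 0,"ty": 0.023,"tz": -0.01,"twist": 0},
  ],
  gripper=-1,
)

```text
t: 16.2
tool_pos: [0.6184, 0.019, 0.0162]
tool_rot: [-3.13, 0.001, 1.346]
force: [-22.3, -0.2, 7.1]
finger_gap: 0.0239
grasp_force: 30.1
```

```bash
python3 st.py
```

```text
t 16.2 pos [0.6184 0.019  0.0162] yaw 77.14 gap 0.0239 gf 30.1
F along bar -5.2  F to stop side -21.7 Fz 7.1 M [-0.201  3.212  0.058]
M about post -2.88  stop est (roller 3 N) 18.5
```

Request:
servo_tool(
  rows=[
    {"tx": 0,"ty": 0,"tz": 0,"twist": 0},
    {"tx": 0,"ty": 0,"tz": 0,"twist": 0},
    {"tx": 0,"ty": 0,"tz": 0,"twist": 0},
    {"tx": 0,"ty": 0,"tz": 0,"twist": 0},
  ],
  gripper=-1,
)

```text
t: 16.7
tool_pos: [0.6184, 0.019, 0.0162]
tool_rot: [-3.131, 0.001, 1.347]
force: [-20.6, -0.6, 8.5]
finger_gap: 0.0238
grasp_force: 30.1
```

```bash
python3 st.py
```

```text
t 16.7 pos [0.6184 0.019  0.0162] yaw 77.15 gap 0.0238 gf 30.1
F along bar -5.2  F to stop side -19.9 Fz 8.5 M [-0.238  2.967  0.121]
M about post -2.58  stop est (roller 3 N) 17.0
```

Request:
servo_tool(
  rows=[
    {"tx": 0,"ty": 0,"tz": 0,"twist": 0},
    {"tx": 0,"ty": 0,"tz": 0,"twist": 0},
    {"tx": 0,"ty": 0,"tz": 0,"twist": 0},
    {"tx": 0,"ty": 0,"tz": 0,"twist": 0},
  ],
  gripper=-1,
)

```text
t: 17.2
tool_pos: [0.6184, 0.019, 0.0162]
tool_rot: [-3.131, 0.001, 1.346]
force: [-21.1, -0.9, 7.5]
finger_gap: 0.0235
grasp_force: 30.1
```

```bash
python3 st.py
```

```text
t 17.2 pos [0.6184 0.019  0.0162] yaw 77.14 gap 0.0235 gf 30.1
F along bar -5.5  F to stop side -20.4 Fz 7.5 M [-0.286  2.984  0.149]
M about post -2.61  stop est (roller 3 N) 17.1
```

Request:
servo_tool(
  rows=[
    {"tx": 0,"ty": 0.006,"tz": 0,"twist": 0},
    {"tx": 0,"ty": 0.006,"tz": 0,"twist": 0},
    {"tx": 0,"ty": 0.006,"tz": 0,"twist": 0},
    {"tx": 0,"ty": 0.006,"tz": 0,"twist": 0},
    {"tx": 0,"ty": 0.006,"tz": 0,"twist": 0},
  ],
  gripper=-1,
)

```text
t: 17.82
tool_pos: [0.6184, 0.019, 0.0161]
tool_rot: [-3.13, 0.001, 1.347]
force: [-22.9, -0.8, 10.2]
finger_gap: 0.0235
grasp_force: 30.1
```

```bash
python3 st.py
```

```text
t 17.82 pos [0.6184 0.019  0.0161] yaw 77.15 gap 0.0235 gf 30.1
F along bar -5.9  F to stop side -22.1 Fz 10.2 M [-0.167  3.315  0.147]
M about post -2.85  stop est (roller 3 N) 18.4
```

Request:
servo_tool(
  rows=[
    {"tx": 0,"ty": 0,"tz": 0,"twist": 0},
    {"tx": 0,"ty": 0,"tz": 0,"twist": 0},
    {"tx": 0,"ty": 0,"tz": 0,"twist": 0},
    {"tx": 0,"ty": 0,"tz": 0,"twist": 0},
  ],
  gripper=-1,
)

```text
t: 18.32
tool_pos: [0.6184, 0.019, 0.0161]
tool_rot: [-3.13, 0.001, 1.347]
force: [-22.3, -1.4, 8.8]
finger_gap: 0.0238
grasp_force: 30.1
```

```bash
python3 st.py
```

```text
t 18.32 pos [0.6184 0.019  0.0161] yaw 77.15 gap 0.0238 gf 30.1
F along bar -6.4  F to stop side -21.5 Fz 8.8 M [-0.241  3.315  0.189]
M about post -2.72  stop est (roller 3 N) 17.7
```

Request:
servo_tool(
  rows=[
    {"tx": -0.005,"ty": -0.02,"tz": 0,"twist": 0},
    {"tx": -0.01,"ty": -0.04,"tz": 0,"twist": 0},
    {"tx": -0.01,"ty": -0.055,"tz": 0,"twist": 0},
    {"tx": -0.01,"ty": -0.055,"tz": 0,"twist": 0},
  ],
  gripper=-1,
)

```text
t: 18.82
tool_pos: [0.6183, 0.0189, 0.0162]
tool_rot: [-3.139, -0.0, 1.346]
force: [-2.4, 2.2, -9.5]
finger_gap: 0.0237
grasp_force: 30.0
```

```bash
python3 st.py
```

```text
t 18.82 pos [0.6183 0.0189 0.0162] yaw 77.11 gap 0.0237 gf 30.0
F along bar 1.6  F to stop side -2.9 Fz -9.5 M [0.343 0.529 0.195]
M about post -0.19  stop est (roller 3 N) 4.5
```

Request:
servo_tool(
  rows=[
    {"tx": 0.01,"ty": 0,"tz": 0.012,"twist": 0},
    {"tx": 0.01,"ty": 0,"tz": 0.012,"twist": 0},
  ],
  gripper=-1,
)

```text
t: 19.08
tool_pos: [0.6184, 0.019, 0.0162]
tool_rot: [-3.139, 0.001, 1.346]
force: [-6.5, -0.2, -3.5]
finger_gap: 0.0236
grasp_force: 30.0
```

```bash
python3 st.py
```

```text
t 19.07 pos [0.6184 0.019  0.0162] yaw 77.11 gap 0.0236 gf 30.0
F along bar -1.6  F to stop side -6.3 Fz -3.5 M [-0.021  1.193  0.1  ]
M about post -0.75  stop est (roller 3 N) 7.4
```

Request:
servo_tool(
  rows=[
    {"tx": 0,"ty": -0.01,"tz": 0.004,"twist": 0},
    {"tx": 0,"ty": -0.01,"tz": 0.004,"twist": 0},
    {"tx": 0,"ty": -0.01,"tz": 0.004,"twist": 0},
    {"tx": 0,"ty": -0.01,"tz": 0.004,"twist": 0},
    {"tx": 0,"ty": -0.01,"tz": 0.004,"twist": 0},
  ],
  gripper=0.3,
)

```text
t: 19.7
tool_pos: [0.6189, 0.019, 0.0165]
tool_rot: [3.141, -0.0, 1.346]
force: [0.1, -0.1, 0.5]
finger_gap: 0.0572
grasp_force: 0.0
```

Request:
servo_tool(
  rows=[
    {"tx": 0,"ty": 0,"tz": 0,"twist": 0},
    {"tx": 0,"ty": 0,"tz": -0.3,"twist": 0},
    {"tx": 0,"ty": 0,"tz": -0.9,"twist": 0},
    {"tx": 0,"ty": 0,"tz": -1.8,"twist": 0},
    {"tx": 0,"ty": 0,"tz": -2.5,"twist": 0},
  ],
  gripper=0.3,
)

```text
t: 20.32
tool_pos: [0.6191, 0.019, 0.1701]
tool_rot: [3.139, -0.0, 1.346]
force: [-0.3, 0.3, -0.1]
finger_gap: 0.0573
grasp_force: 0.0
```

Request:
servo_tool(
  rows=[
    {"tx": -0.4,"ty": 0,"tz": -0.8,"twist": 0},
    {"tx": -0.4,"ty": 0,"tz": -0.8,"twist": 0},
    {"tx": -0.4,"ty": 0,"tz": -0.8,"twist": 0},
  ],
  gripper=0.3,
)

```text
t: 20.7
tool_pos: [0.6131, -0.0042, 0.2143]
tool_rot: [-3.141, -0.0, 1.346]
force: [0.3, 0.1, -1.1]
finger_gap: 0.0572
grasp_force: 0.0
```

```bash
python3 st.py
python3 - <<'E'
from edges import *
im=camera("wrist"); P=camera_params("wrist"); sc=camera("scene")
cv2.imwrite("pics/end.png",np.vstack([im[:290],cv2.resize(sc[160:320,220:450],(640,445))])[:600])
for t in ["bar_seat","post","bar_end","stop","roller"]:
    print(t,[(np.round(d["xy"],1).tolist(),round(d["confidence"],2),np.round(onz(ray("wrist",d["xy"],P),.01)[:2],4)) for d in nets.mark_of("wrist",t)][:2])
try: bar_edges(im,P,np.radians(77.2))
except Exception as e: print(e)
E
```

```text
t 20.7 pos [ 0.6131 -0.0042  0.2143] yaw 77.09 gap 0.0572 gf 0.0
F along bar 0.1  F to stop side 0.3 Fz -1.1 M [-0.021  0.07   0.001]
M about post 0.04  stop est (roller 3 N) 3.3
bar_seat [([309.8, 18.0], 0.72, array([0.6476, 0.1524]))]
post [([309.3, 18.3], 0.65, array([0.6471, 0.1523]))]
bar_end [([314.0, 223.5], 0.75, array([ 0.6027, -0.0659]))]
stop [([311.4, 132.8], 0.62, array([0.6238, 0.0406])), ([323.4, 199.2], 0.57, array([ 0.6204, -0.0382]))]
roller [([294.5, 226.3], 0.76, array([ 0.5787, -0.0642]))]
bar deg 77.09056782500626 -0.008728649859860365 0.00872885146994271 width 0.020318203643173605 len 0.09451348766722575 mid [0.6220171  0.03725831] seat [0.64659228 0.144478  ]
```

View pics/end.png

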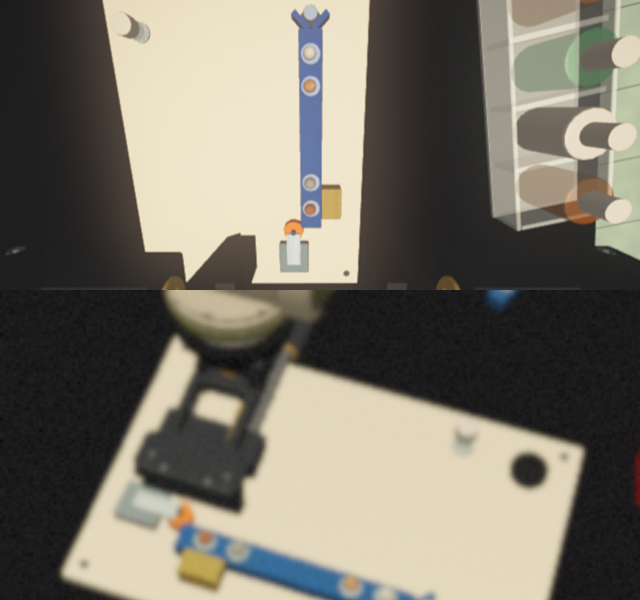

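The final view shows the post seated in the fork at (310,16) and the bar lying flush against the stop at (330,202). The roller at (293,229) is behind the bar's near corner. The vial and lens cap stand on the plate, and the gripper is clear.

```bash
python3 -c "
from plant import ticket; print(ticket.sign_off())"
```

```text
the job is handed in; nothing more can be done
None
```

The job is handed in: the fork was pressed on the post, and the bar swung past the roller and held on the stop for about 2 s at an estimated 17–18.5 N; the last pictures show it home, flush and held by the roller, with the gripper clear.

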